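# Get the polish tins out of the swivel-lid shoe-care box

## Robot

A 6-joint arm with a two-finger parallel gripper is mounted at the origin on the work surface. World frame = base frame: x ahead of the robot, y to its left, z up, the work surface at z = 0. Lengths are in m, angles in rad, forces in N, time in s.
With the tool pointing down it reaches from about 0.25 to 0.725 m from the base axis. Payload 4 kg.
Tool frame: the origin (TCP) lies on the centre line of the jaws, within the pads' length; the fingertips stand 17 mm ahead of it and the grasp point (between the pads) lies 2 mm behind it; z points along the fingers, y is the line along which they close (so a half turn about z gives the same grasp; the last joint's range is limited). The gripper opens to 85 mm and grips with 20 to 120 N. Pads are 22 mm wide; open, the fingers measure 114 mm over their backs; the gripper's body (76 mm by 85 mm) begins 54 mm behind the grasp point. The pads swing forward as they close: fully open they stand 13 mm farther back than shut.
Start: joints at [-1.185, 0.241, 0.005, 1.335, 0, 1.571], TCP at [0.188, -0.463, 0.248] pointing down, gripper open.
Joint ranges: [-2.72, 2.72], [-1.05, 1.87], [-1.09, 1.28], [-1.99, 2.15], [-1.42, 1.44], [-3.14, 3.14]. Speed limits (rad/s): [2.79, 2.79, 3.14, 3.14, 3.14, 3.14].

## Interface

Orientations are given as a unit quaternion [x, y, z, w].
In Python, from workcell import get_obs, imaging, order gives the robot as it stands.
- The arm moves only by the tool apply_moves, never from a script. Its argument "targets" is a list that holds one entry, the list of rows, each a list of 5 numbers: the shift along the world's x, y, z in units of 40 mm (1.0 is 40 mm), then the turn about the world's z in degrees, then the gripper command: -1 is shut, 1 is fully open, values between are in proportion. In form: [[[dx, dy, dz, turn, fingers], ...]]. A call has 1 to 8 rows; each row shifts and turns the commanded pose from where the row before left it; what a row does not reach is not made up. A row lasts 1/12 s, in which the tool goes at most 41.7 mm and 7.16 degrees, less where a joint would pass 70% of its speed; a pose out of reach is approached as far as the arm can. A call is refused whole if a number of a shift passes 1 or a number of a turn 7.16, either way. A call with a gripper value outside its range is refused whole. The fingers move at their own pace and stop on an object; the grip force is fixed at half the most. Time passes only in rows, so rows that do not move let the fingers close. It gives the time, the measured TCP pose, the force, the opening and the grip force at its end, in the units of the state.
- get_obs(): the state, without advancing time (a new reading comes with each control period).
- imaging.camera(name): name is "side" or "top"; returns (picture, depth): 400x640x3 uint8, blue, green, red; 400x640 float32, m along the optical axis (not along the pixel's ray), 0 where there is no reading.
- imaging.get_calibration(name): a dict with "camera_matrix" (3x3 intrinsics, pixels), "k1" (the pictures are not rectified: a ray, as slopes to the right and down, at radius r is drawn at 1 + k1 r^2 times it, then the intrinsics apply), "eye" and "rotation" of the camera in the world. Camera axes: x right, y down, z forward; pixel columns grow to the right and rows downward; lengths in m; the calibration is good to about 2 mm. A picture is of the moment at which its call begins. get_calibration takes no time and is no camera call.
- order.job_done(): hands the job in; it is judged then, once.
The state is a dict: "clock": time; "joint_pos": joint angles; "joint_vel": joint speeds; "tau": joint torques, N m; "eef_pos": TCP position; "tool_rot": TCP orientation; "ft_force": force on the tool from outside, world axes, zero at the start; "ft_torque": the same for the moment, N m; "grip_width": finger opening in m; "grasp_force": force on a finger pad.
Only numpy, scipy, OpenCV 4.12 (cv2) and the standard library are available. Lean on these libraries where they do the work, as an engineer would, in place of code of your own. Each camera call takes 0.05 s, during which the arm holds its last target. There are 200 camera calls.

## Task

Polishing day on the balcony: push the flat lid of the bamboo shoe-care box so that it swings on its pin right off the box to the left, lift out every polish tin and pile the tins, right way up, in one neat stack in the middle of the white saucer. Then swing the lid back so that it lies square over the box again. Leave the scraper, carabiner and brush where they are.

Things in the scene. Friction and masses are not known exactly. Their poses are not given: they have to be found in the camera images.
- box: bamboo shoe-care box fixed to the bench, 280 mm long (its x), 136 wide (y), 48 high; origin: centre of its underside, +y its left side seen from the robot. A block 32 mm thick, as high as the walls, fills its near end (-x) and carries the pin; other walls and floor are 6 mm thick. Inside: x -108 to +134, y -62 to +62 mm
- box_in (a point): centre of the box's inner floor, 6 mm above the bench, axes as the box (in the box frame x = +13, y = 0). The tins lie flat on this floor in one row along its x, within 6 mm of the middle line, any of four places 60 mm apart (x about -90, -30, 30 and 90 mm from this point), some of them empty
- lid_pin (a point): steel pin (upright axis) on which the lid swivels, in the box's near left corner, at the lid's mid height, 56 mm above the bench; in the box frame x = -129, y = +57 mm; axes as the box
- lid_mid (a point): centre of the lid, a flat bamboo board 286 mm (its x) by 142 mm (its y), 14 mm thick, between 49 and 63 mm above the bench, 3 mm larger than the box all round. Seen from the pin, along the lid's own axes, it covers x = -14 to +272 mm, y = -128 to +14 mm. It has no handle or catch: push it by its long edges with something held above the box walls
- lid (a joint): heading of the lid about its pin, rad: 0 when square over the box, growing counter-clockwise seen from above as it swings level out over the bench on the left; range -0.4 to 2.1. Friction 0.18 N m at the pin (1 to 2 N at the edge); it stays where it is left. From about 1.9 on the whole inside of the box is clear for a gripper. It starts about closed, often a little askew
- saucer: loose white ceramic saucer, 160 mm across, 14 mm high at the rim, about 300 g; origin at the centre of its underside, z up. Its flat middle, about 95 mm across, is 5 mm above the bench
- tin1_mid (a point): centre of the black shoe-polish tin, a round flat tin 54 mm in diameter, 20 mm high, about 60 g, half-way up; its z is up out of the lid of the tin (absent in some starts)
- tin2_mid (a point): centre of the brown shoe-polish tin, a round flat tin 54 mm in diameter, 20 mm high, about 60 g, half-way up; its z is up out of the lid of the tin (absent in some starts)
- tin3_mid (a point): centre of the dark red shoe-polish tin, a round flat tin 54 mm in diameter, 20 mm high, about 60 g, half-way up; its z is up out of the lid of the tin (absent in some starts)
- tin4_mid (a point): centre of the dark blue shoe-polish tin, a round flat tin 54 mm in diameter, 20 mm high, about 60 g, half-way up; its z is up out of the lid of the tin (absent in some starts)
- scraper: orange plastic mud scraper lying on the bench, 170 x 85 mm, 12 mm high; origin on its underside. To be left alone
- carabiner: steel carabiner lying flat on the bench, 85 x 55 mm, 11 mm high; origin on its underside at its centre. To be left alone
- brush: shoe brush standing on its bristles, 150 x 50 mm, 41 mm high; origin at the centre of its underside. To be left alone
There are look-alikes about, which are no part of the job. Several things have the shape of the saucer; the one meant has the colours described above.

How it is judged:
On the way, in this order (a step that is already met when the one before it is completed fails the run):
1. the lid is swung off the box to the left (heading over 1.4 rad) (value of joint lid above 1.4 rad), for 0.2 s.
2. every tin is out of the box (horizontal distance between each of tin1_mid, tin2_mid, tin3_mid, tin4_mid and box above 0.15 m), for 0.2 s.
At the end, for the whole second after the job is handed in: the lid lies square over the box again (within 0.05 rad) and at rest; every tin present is within 12 mm of the saucer's centre seen from above and upright (within 0.12 rad), so all are in one stack on it; the saucer is level and at rest (value of joint lid between -0.05 and 0.05 rad and horizontal distance between each of tin1_mid, tin2_mid, tin3_mid, tin4_mid and saucer below 0.012 m and angle between each of tin1_mid, tin2_mid, tin3_mid, tin4_mid's own z axis and vertical below 0.12 rad and angle between saucer's own z axis and vertical below 0.08 rad and linear speed of saucer below 0.02 m/s and velocity of joint lid between -0.05 and 0.05 rad/s); the robot touches nothing.
It fails at once if the scraper is shifted more than 30 mm (distance of scraper from where it was at the start of the episode above 0.03 m).
It fails at once if the carabiner is shifted more than 30 mm (distance of carabiner from where it was at the start of the episode above 0.03 m).
It fails at once if the brush is shifted more than 30 mm (distance of brush from where it was at the start of the episode above 0.03 m).
Of tin1, tin2, tin3, tin4 only 3 to 4 are there at a start; the rules pass over those that are not, and their reading is None.
At some moment in a run one of saucer may be knocked a few centimetres aside while the robot is not near it.
Once in a run the grip may slacken for a moment while it holds something.
It also fails if it takes over 210 s, if anything falls off the work surface, if the arm or the gripper's body presses on something with over 40 N, if the wrist force passes 120 N, or if a joint passes its speed limit or range.

## Working session

There is one attempt and no reset: what is moved stays moved. The work goes in short steps, Python scripts to look and compute and a tool call to move; the robot and the scene stay as the last step left them, time stands still between calls to the robot, and variables do not carry over. Pictures are saved under pics/ and viewed, at most 14 in all, crops included, and the job is handed in when it is done.

Besides the shell and the picture viewer there is one more tool, called after "Call:" as name(argument=value, ...), one argument or row to a line, values as JSON. apply_moves: Moves the arm, as the interface text tells. Its arguments: {"type":"object","properties":{"targets":{"type":"array","items":{"type":"array","items":{"type":"array","items":{"type":"number"}}}}},"required":["targets"]}

```bash
mkdir -p pics; ls; cat > h.py <<'E'
import numpy as np, cv2
from workcell import get_obs, imaging, order
def cam(n): return imaging.camera(n)
def ray(n,u,v):
    c=imaging.get_calibration(n);K=np.array(c["camera_matrix"]);
    d=np.array([c["k1"],0,0,0,0],float)
    p=cv2.undistortPoints(np.array([[[u,v]]],float),K,d)[0,0]
    return np.array(c["eye"]),np.array(c["rotation"])@np.array([p[0],p[1],1.])
def plane(n,u,v,z):
    e,r=ray(n,u,v); return e+r*(z-e[2])/r[2]
def pt(n,u,v,d):
    e,r=ray(n,u,v); return e+r*d
E
python3 - <<'E'
from h import *
print(get_obs())
for n in("top","side"):
    p,d=cam(n);cv2.imwrite(f"pics/{n}0.png",p);np.save(f"{n}0.npy",d);print(imaging.get_calibration(n))
E
```

```text
pics
{'clock': 0.0, 'joint_pos': array([-1.18502595e+00,  2.41388136e-01,  3.75182533e-03,  1.33516873e+00,
       -7.10563465e-06,  1.57077884e+00]), 'joint_vel': array([ 0.00110386, -0.00059822, -0.00188813, -0.00042529,  0.0006623 ,
        0.00045298]), 'tau': array([-5.10213049e-04, -3.72314930e+01,  2.52411246e+01,  1.71601254e-02,
        1.25324841e-04, -1.96683608e-06]), 'eef_pos': array([ 0.18791944, -0.46272534,  0.24743583]), 'tool_rot': array([ 9.81453084e-01,  1.91699858e-01, -1.96005075e-04, -9.85053074e-04]), 'ft_force': array([-0.56047431, -0.79649574,  0.56928101]), 'ft_torque': array([-0.00312861, -0.02349085, -0.0185904 ]), 'grasp_force': 0.0, 'grip_width': 0.08590060821429059}
{'camera_matrix': array([[418.10453556,   0.        , 327.26841375],
       [  0.        , 418.10453556, 197.69213565],
       [  0.        ,   0.        ,   1.        ]]), 'k1': -0.02412597445731622, 'eye': array([ 0.42239118, -0.10453556,  1.26569388]), 'rotation': array([ 0.71152705, -0.70223415,  0.01210061, -0.02121417])}
{'camera_matrix': array([[365.52783245,   0.        , 322.09848667],
       [  0.        , 365.52783245, 200.2508247 ],
       [  0.        ,   0.        ,   1.        ]]), 'k1': -0.06575357059465292, 'eye': array([0.09007604, 0.76730141, 0.58379062]), 'rotation': array([-0.18390233,  0.83824644, -0.49843678,  0.12281537])}
```

```bash
python3 - <<'E'
s=open('h.py').read()
s=s.replace('np.array(c["rotation"])@','R.from_quat(c["rotation"]).as_matrix()@').replace("import numpy as np, cv2","import numpy as np, cv2\nfrom scipy.spatial.transform import Rotation as R")
open('h.py','w').write(s)
E
```

```text
(no output)
```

View pics/top0.png

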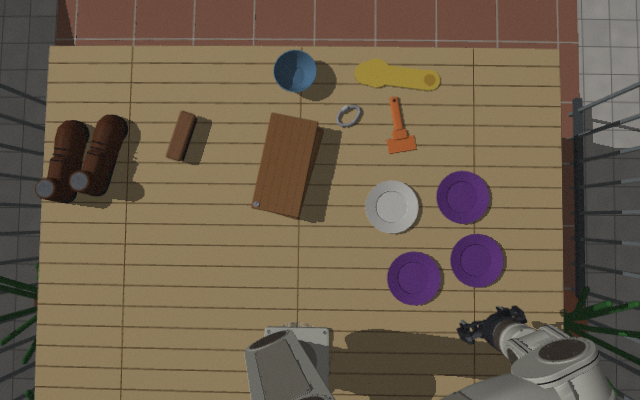

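View pics/side0.png

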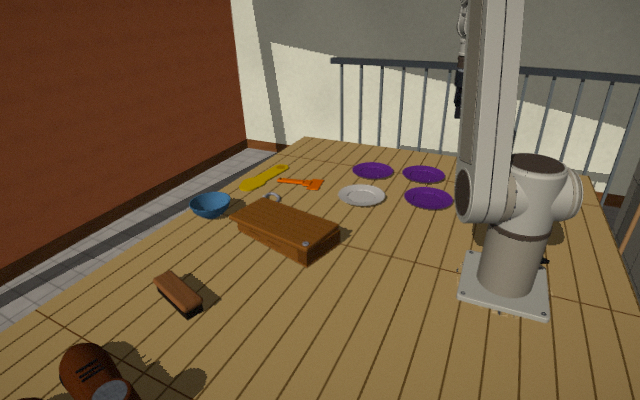

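The top view shows the lid at corners (271,113), (320,122), (300,218) and (252,207), with the pin at (256,205). The white saucer is at (392,207), the brush at (182,136), the carabiner at (348,116) and the scraper at (400,130). Purple saucers are decoys.

```bash
cat >> h.py <<'E'
def blob(m,minA=60):
    m=cv2.morphologyEx(m.astype(np.uint8)*255,cv2.MORPH_OPEN,np.ones((3,3)))
    cs,_=cv2.findContours(m,cv2.RETR_EXTERNAL,cv2.CHAIN_APPROX_NONE)
    return sorted([c for c in cs if cv2.contourArea(c)>minA],key=cv2.contourArea,reverse=True)
def saucer(p):
    h=cv2.cvtColor(p,cv2.COLOR_BGR2HSV); m=(h[...,1]<45)&(h[...,2]>130)
    m[:90]=0; m[320:]=0; m[:,:330]=0; m[:,470:]=0
    c=blob(m)[0]; q=np.array([plane("top",*x[0],.012)[:2] for x in c]).astype(np.float32)
    (c0,r)=cv2.minEnclosingCircle(q); e=cv2.fitEllipse(q); return e[0],e[1],c0,r
E
python3 - <<'E'
from h import *
p=cv2.imread("pics/top0.png");d=np.load("top0.npy")
print("saucer",saucer(p))
h=cv2.cvtColor(p,cv2.COLOR_BGR2HSV)
D=np.median(d[150:190,280:300]);print("lid z",pt("top",288,165,d[165,288]),"bench",pt("top",220,250,d[250,220]))
# lid mask by height
Z=np.zeros(d.shape)
for v in range(90,240):
    for u in range(150,350):
        Z[v,u]=pt("top",u,v,d[v,u])[2] if d[v,u]>0 else 0
np.save("Z0.npy",Z)
m=(Z>.05);m[:,:235]=0; m[:95]=0
c=[c for c in blob(m)][0]
q=np.array([plane("top",*x[0],.063)[:2] for x in c]).astype(np.float32)
r=cv2.minAreaRect(q);print("lid",r,cv2.boxPoints(r))
for n,uv,z in [("pin",(256,205),.063),("brush",(182,136),.04),("carab",(348,116),.01),("bowl",(295,72),.04)]: print(n,plane("top",*uv,z))
E
```

```text
saucer ((0.45752426981925964, -0.2862621247768402), (0.14293944835662842, 0.1568448692560196), (0.4580373167991638, -0.2803662419319153), 0.07922939956188202)
lid z [0.57210977 0.02615774 0.0644222 ] bench [ 3.19189223e-01  2.34991425e-01 -2.13861312e-04]Traceback (most recent call last):
  File "<stdin>", line 10, in <module>
  File "h.py", line 13, in pt
    e,r=ray(n,u,v); return e+r*d
        ~~~^^^^^^^
  File "h.py", line 6, in ray
    c=imaging.get_calibration(n);K=np.array(c["camera_matrix"]);
ValueError: time passes only in moves, steps and waits
```

```bash
python3 - <<'E'
s=open('h.py').read()
s=s.replace('c=imaging.get_calibration(n);K','c=CAL[n];K').replace("def cam(","CAL={n:imaging.get_calibration(n) for n in('top','side')}\ndef cam(",1)
s+='''
def cloud(n,d):
    c=CAL[n];H,W=d.shape;uv=np.stack(np.meshgrid(np.arange(W),np.arange(H)),-1).reshape(-1,1,2).astype(float)
    q=cv2.undistortPoints(uv,np.array(c["camera_matrix"]),np.array([c["k1"],0,0,0,0],float))[:,0]
    P=np.c_[q,np.ones(len(q))]*d.reshape(-1,1)
    return (P@R.from_quat(c["rotation"]).as_matrix().T+np.array(c["eye"])).reshape(H,W,3)
'''
open('h.py','w').write(s)
E
cat > lid.py <<'E'
from h import *
def lidrect(d,lo=.055,hi=.08,box=(80,300,150,340)):
    Z=cloud("top",d)[...,2]; m=(Z>lo)&(Z<hi); a,b,c,e=box
    k=np.zeros_like(m);k[a:b,c:e]=m[a:b,c:e]
    c=blob(k)[0]; q=np.array([plane("top",*x[0],.063)[:2] for x in c]).astype(np.float32)
    return cv2.minAreaRect(q)
E
python3 - <<'E'
from lid import *
p=cv2.imread("pics/top0.png");d=np.load("top0.npy")
r=lidrect(d,box=(95,240,235,340));print("lid",r,cv2.boxPoints(r))
P=cloud("top",d)
for n,uv,z in [("pin",(256,205),.063),("brush",(182,136),.04),("carab",(348,116),.01),("bowl",(295,72),.04),("scr",(402,148),.01)]: print(n,plane("top",*uv,z), P[uv[1],uv[0]])
# saucer by depth height
Z=P[...,2]
k=np.zeros(Z.shape,bool);k[170:245,355:428]=(Z>.006)[170:245,355:428]
c=blob(k)[0];q=np.array([plane("top",*x[0],.012)[:2] for x in c]).astype(np.float32);print(cv2.fitEllipse(q),cv2.minEnclosingCircle(q))
E
```

```text
lid ((0.5749735832214355, 0.0361056849360466), (0.14196182787418365, 0.2851978540420532), 79.20874786376953) [[ 0.42160657 -0.00692101]
 [ 0.7017609  -0.06031898]
 [ 0.7283406   0.07913238]
 [ 0.44818628  0.13253035]]
pin [0.45524907 0.11673588 0.063     ] [0.45509615 0.11570613 0.06859707]
brush [0.6585034  0.34690542 0.04      ] [0.65833559 0.34658458 0.04087111]
carab [ 0.73057753 -0.14755128  0.01      ] [ 0.73380408 -0.14800163 -0.00314647]
bowl [0.85471825 0.01310554 0.04      ] [0.86763224 0.01661958 0.00338745]
scr [ 0.63464254 -0.31164792  0.01      ] [ 0.635542   -0.3125256   0.00467876]
((0.4581453800201416, -0.28198838233947754), (0.15501628816127777, 0.15603241324424744), 83.38597106933594) ((0.4580211639404297, -0.2812516689300537), 0.07953109592199326)
```

Call:
apply_moves(
  targets=[
    [[0.39, 0.407, -0.14, 6.13, -1], [0.39, 0.407, -0.14, 6.13, -1], [0.39, 0.407, -0.14, 6.13, -1], [0.39, 0.407, -0.14, 6.13, -1], [0.39, 0.407, -0.14, 6.13, -1], [0.39, 0.407, -0.14, 6.13, -1], [0.39, 0.407, -0.14, 6.13, -1], [0.39, 0.407, -0.14, 6.13, -1]],
  ],
)

```text
clock: 0.77
eef_pos: [0.3133, -0.3319, 0.2029]
tool_rot: [0.812, 0.584, -0.0, -0.0]
ft_force: [0.8, -0.3, 0.3]
grip_width: 0.0002
grasp_force: 0.0
```

Call:
apply_moves(
  targets=[
    [[0.39, 0.407, -0.14, 6.13, -1], [0.39, 0.407, -0.14, 6.13, -1], [0.39, 0.407, -0.14, 6.13, -1], [0.39, 0.407, -0.14, 6.13, -1], [0.39, 0.407, -0.14, 6.13, -1], [0.39, 0.407, -0.14, 6.13, -1], [0.39, 0.407, -0.14, 6.13, -1], [0.39, 0.407, -0.14, 6.13, -1]],
  ],
)

```text
clock: 1.43
eef_pos: [0.4381, -0.2017, 0.158]
tool_rot: [0.496, 0.868, -0.0, -0.0]
ft_force: [0.3, -1.0, 0.1]
grip_width: -0.0001
grasp_force: 0.0
```

Call:
apply_moves(
  targets=[
    [[0.39, 0.407, -0.14, 6.13, -1], [0.39, 0.407, -0.14, 6.13, -1], [0.39, 0.407, -0.14, 6.13, -1], [0.39, 0.407, -0.14, 6.13, -1], [0.39, 0.407, -0.14, 6.13, -1], [0.39, 0.407, -0.14, 6.13, -1], [0.39, 0.407, -0.14, 6.13, -1], [0.39, 0.407, -0.14, 6.13, -1]],
  ],
)

```text
clock: 2.1
eef_pos: [0.5628, -0.0716, 0.113]
tool_rot: [0.091, 0.996, -0.0, -0.001]
ft_force: [0.8, -0.3, -0.4]
grip_width: -0.0002
grasp_force: 0.0
```

```bash
python3 - <<'E'
import numpy as np
a=np.radians(np.linspace(-60.5,61.5,25));P=.2164*np.c_[np.cos(a),np.sin(a)]/.04
print(np.round(np.diff(P,axis=0),2).tolist())
E
```

```text
[[0.41, 0.25], [0.38, 0.29], [0.36, 0.32], [0.33, 0.35], [0.29, 0.38], [0.26, 0.4], [0.22, 0.43], [0.18, 0.44], [0.14, 0.46], [0.1, 0.47], [0.06, 0.48], [0.02, 0.48], [-0.03, 0.48], [-0.07, 0.48], [-0.11, 0.47], [-0.15, 0.46], [-0.19, 0.44], [-0.23, 0.42], [-0.27, 0.4], [-0.3, 0.37], [-0.33, 0.35], [-0.36, 0.32], [-0.39, 0.28], [-0.41, 0.25]]
```

Call:
apply_moves(
  targets=[
    [[0, 0, -0.52, 0, -1], [0, 0, -0.51, 0, -1], [0, 0, 0, 0, -1]],
  ],
)

```text
clock: 2.35
eef_pos: [0.5592, -0.0715, 0.0681]
tool_rot: [0.093, 0.996, 0.0, -0.004]
ft_force: [-1.4, -0.4, -0.3]
grip_width: -0.0002
grasp_force: 0.0
```

Call:
apply_moves(
  targets=[
    [[0.41, 0.25, 0.08, 0, -1], [0.38, 0.29, 0, 0, -1], [0.36, 0.32, 0, 0, -1], [0.33, 0.35, 0, 0, -1], [0.29, 0.38, 0, 0, -1], [0.26, 0.4, 0, 0, -1], [0.22, 0.43, 0, 0, -1], [0.18, 0.44, 0, 0, -1]],
  ],
)

```text
clock: 3.02
eef_pos: [0.661, 0.0413, 0.0768]
tool_rot: [0.095, 0.996, -0.001, 0.001]
ft_force: [2.0, -2.1, -1.2]
grip_width: 0.0001
grasp_force: 1.0
```

```bash
python3 - <<'E'
from lid import *
print(get_obs()["eef_pos"],get_obs()["ft_force"])
p,d=cam("top");cv2.imwrite("pics/top1.png",p[60:300,150:470])
print(lidrect(d))
E
```

```text
[0.66097463 0.04132831 0.07676636] [ 1.95256858 -2.13792846 -1.17372971]
((0.5310946106910706, 0.012319579720497131), (0.10230562835931778, 0.027486324310302734), 4.841950416564941)
```

View pics/top1.png

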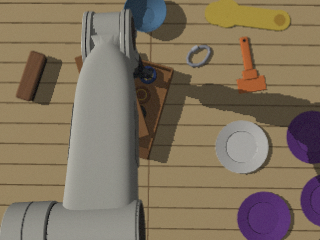

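The lid is turning and tins show inside the box. The tool is slightly high, so I'll lower it a little and carry on.

Call:
apply_moves(
  targets=[
    [[0.14, 0.46, -0.08, 0, -1], [0.1, 0.47, 0, 0, -1], [0.06, 0.48, 0, 0, -1], [0.02, 0.48, 0, 0, -1], [-0.03, 0.48, 0, 0, -1], [-0.07, 0.48, 0, 0, -1], [-0.11, 0.47, 0, 0, -1], [-0.15, 0.46, 0, 0, -1]],
  ],
)

```text
clock: 3.73
eef_pos: [0.6583, 0.1929, 0.0733]
tool_rot: [0.094, 0.996, -0.0, 0.0]
ft_force: [0.7, -0.8, 0.7]
grip_width: -0.0001
grasp_force: 0.5
```

Call:
apply_moves(
  targets=[
    [[-0.19, 0.44, 0, 0, -1], [-0.23, 0.42, 0, 0, -1], [-0.27, 0.4, 0, 0, -1], [-0.3, 0.37, 0, 0, -1], [-0.33, 0.35, 0, 0, -1], [-0.36, 0.32, 0, 0, -1], [-0.39, 0.28, 0, 0, -1], [-0.41, 0.25, 0, 0, -1]],
  ],
)

```text
clock: 4.4
eef_pos: [0.5589, 0.3064, 0.0736]
tool_rot: [0.094, 0.996, 0.0, 0.001]
ft_force: [1.8, -0.8, -0.3]
grip_width: 0.0002
grasp_force: 0.5
```

```bash
python3 - <<'E'
from lid import *
print(get_obs()["eef_pos"],get_obs()["ft_force"])
p,d=cam("top");cv2.imwrite("pics/top2.png",cv2.resize(p[60:300,150:470],None,fx=2,fy=2));np.save("top2.npy",d)
E
```

```text
[0.55889012 0.30638187 0.07356459] [ 1.76170794 -0.76958546 -0.269295  ]
```

View pics/top2.png

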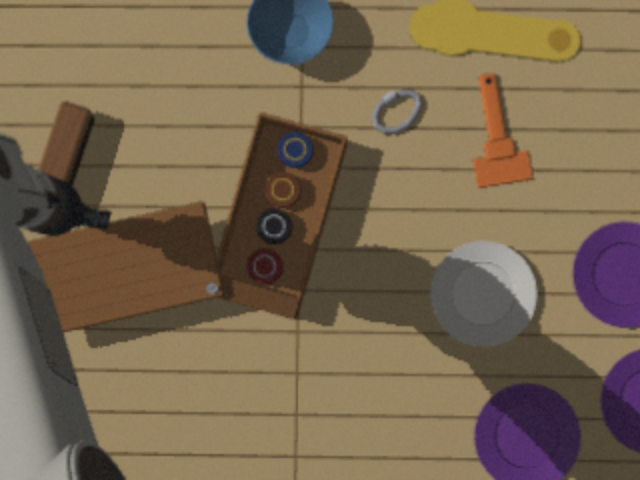

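```bash
cat > tins.py <<'E'
from lid import *
def f(u,v,z): return plane("top",u/2+150,v/2+60,z)[:2]
E
python3 - <<'E'
from tins import *
T={n:f(*uv,.026) for n,uv in dict(blue=(295,150),brown=(283,188),black=(274,226),red=(265,266)).items()}
for k,v in T.items(): print(k,v.round(4))
ang=lambda a,b:np.degrees(np.arctan2(b[1]-a[1],b[0]-a[0]))
print("row",ang(T["red"],T["blue"]))
c=[f(298,318,.048),f(347,138,.048),f(260,114,.048)]
print("box",c,ang(c[0],c[1]),np.linalg.norm(c[1]-c[0]),np.linalg.norm(c[1]-c[2]), "centre",(c[0]+c[2])/2)
a,b=f(205,203,.063),f(35,241,.063); print("lid ang",ang(a,b))
P=cloud("top",np.load("top2.npy"));
for k,(u,v) in dict(blue=(295,150),black=(274,226)).items(): print(k,P[v//2+60,u//2+150])
E
```

```text
blue [0.6675 0.0035]
brown [0.6101 0.0205]
black [0.5529 0.0329]
red [0.493  0.0452]
row -13.440864014146578
box [array([ 0.41654185, -0.00697157]), array([ 0.68179533, -0.07464862]), array([0.7162479 , 0.05422196])] -14.313138836529474 0.2737509600490879 0.1333964180600608 centre [0.56639488 0.02362519]
lid ang 103.24643837681323
blue [0.66879077 0.00558066 0.0194967 ]
black [0.55249763 0.03246983 0.02977332]
```

Four tins are visible: blue (295,150), brown (283,188), black (274,226) and red (265,266) in the zoomed picture. The lid is open to about 2.0 rad. The box heading is about −14°, so I'll take the far (blue) tin first.

Call:
apply_moves(
  targets=[
    [[0.1, 0, 1, 0, -1], [0.33, -0.93, 0.05, -0.5, 0.65], [0.33, -0.93, 0.05, -0.5, 0.65], [0.33, -0.93, 0.05, -0.5, 0.65], [0.33, -0.93, 0.05, -0.5, 0.65], [0.33, -0.93, 0.05, -0.5, 0.65], [0.33, -0.93, 0.05, -0.5, 0.65], [0.33, -0.93, 0.05, -0.5, 0.65]],
  ],
)

```text
clock: 5.12
eef_pos: [0.6555, 0.0433, 0.1277]
tool_rot: [0.125, 0.992, 0.0, 0.0]
ft_force: [0.5, 0.1, -0.2]
grip_width: 0.0703
grasp_force: 0.0
```

Call:
apply_moves(
  targets=[
    [[0.15, -0.53, 0, 0, 0.65], [0.15, -0.53, 0, 0, 0.65], [0, 0, 0, 0, 0.65], [0, 0, 0, 0, 0.65]],
  ],
)

```text
clock: 5.45
eef_pos: [0.6673, 0.0013, 0.127]
tool_rot: [0.126, 0.992, 0.0, -0.0]
ft_force: [-0.1, 0.2, -0.4]
grip_width: 0.0703
grasp_force: 0.0
```

Call:
apply_moves(
  targets=[
    [[0, 0.05, -0.7, 0, 0.65], [0, 0, -0.7, 0, 0.65], [0, 0, -0.6, 0, 0.65], [0, 0, -0.35, 0, 0.65], [0, 0, -0.32, 0, 0.65], [0, 0, 0, 0, 0.65]],
  ],
)

```text
clock: 5.95
eef_pos: [0.6648, 0.0066, 0.0168]
tool_rot: [0.124, 0.992, -0.0, -0.003]
ft_force: [-0.1, 0.4, -0.7]
grip_width: 0.0707
grasp_force: 0.0
```

Call:
apply_moves(
  targets=[
    [[0, 0, 0, 0, -1], [0, 0, 0, 0, -1], [0, 0, 0, 0, -1], [0, 0, 0, 0, -1], [0, 0, 0, 0, -1]],
  ],
)

```text
clock: 6.37
eef_pos: [0.6682, 0.0055, 0.0212]
tool_rot: [0.124, 0.992, 0.0, 0.001]
ft_force: [-0.4, 0.1, 2.9]
grip_width: 0.0518
grasp_force: 63.1
```

Call:
apply_moves(
  targets=[
    [[0, 0, 0.5, 0, -1], [0, 0, 1, 0, -1], [0, 0, 1, 0, -1], [-0.3, -0.4, 0, 0, -1], [-0.5, -0.7, 0, 0, -1], [-0.5, -0.7, 0, 0, -1], [-0.5, -0.7, 0, 0, -1], [-0.5, -0.7, 0, 0, -1]],
  ],
)

```text
clock: 7.03
eef_pos: [0.5744, -0.1235, 0.1204]
tool_rot: [0.124, 0.992, -0.0, 0.0]
ft_force: [0.5, -0.7, -1.1]
grip_width: 0.052
grasp_force: 62.8
```

```bash
python3 - <<'E'
from h import *
o=get_obs();print(o["eef_pos"],o["grip_width"],o["grasp_force"],o["clock"])
p,d=cam("top");cv2.imwrite("pics/top3.png",p);np.save("top3.npy",d)
q,_=cam("side")
cv2.imwrite("pics/m3.png",np.vstack([cv2.resize(p[90:250,230:450],(550,400))[:290],cv2.resize(q[130:270,180:455],(550,280))]))
E
```

```text
[ 0.57441522 -0.12353569  0.12037591] 0.05195711491353872 62.84056305885315 7.0333
```

View pics/m3.png

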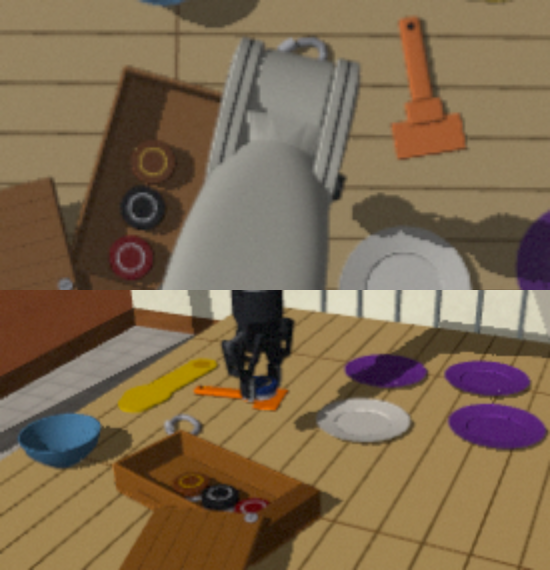

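The blue tin hangs level in the jaws. I'll re-measure the saucer from this frame and check the remaining tins.

```bash
cat >> tins.py <<'E'
def sauc(d,lo=.006,hi=.03):
    Z=cloud("top",d)[...,2];k=np.zeros(Z.shape,bool);k[150:265,345:432]=((Z>lo)&(Z<hi))[150:265,345:432]
    c=blob(k)[0];q=np.array([plane("top",*x[0],.012)[:2] for x in c]).astype(np.float32);return cv2.fitEllipse(q),cv2.minEnclosingCircle(q)
E
python3 - <<'E'
from tins import *
p=cv2.imread("pics/top3.png");d=np.load("top3.npy");print(sauc(d),saucer(p))
g=lambda u,v:plane("top",u/2.5+230,v/2.5+90,.026)[:2].round(4)
print(g(153,162),g(143,208),g(131,257))
E
```

```text
(((0.45780450105667114, -0.2814270257949829), (0.15264689922332764, 0.15729542076587677), 43.99075698852539), ((0.4581291675567627, -0.28116223216056824), 0.0795605331659317)) ((0.4546014666557312, -0.28045588731765747), (0.1469213217496872, 0.15658240020275116), (0.4582485258579254, -0.2802850604057312), 0.07934673130512238)
[0.6076 0.0213] [0.5523 0.0323] [0.4936 0.0455]
```

Call:
apply_moves(
  targets=[
    [[-0.5, -0.7, 0, 0, -1], [-0.5, -0.7, 0, 0, -1], [-0.5, -0.7, 0, 0, -1], [-0.5, -0.7, 0, 0, -1], [-0.5, -0.7, 0, 0, -1], [-0.4, -0.44, 0, 0, -1], [0, 0, 0, 0, -1]],
  ],
)

```text
clock: 7.72
eef_pos: [0.457, -0.2831, 0.1202]
tool_rot: [0.127, 0.992, -0.001, -0.0]
ft_force: [-0.0, 0.0, -0.9]
grip_width: 0.0521
grasp_force: 63.1
```

Call:
apply_moves(
  targets=[
    [[0.03, 0.05, -0.7, 0, -1], [0, 0, -0.7, 0, -1], [0, 0, -0.5, 0, -1], [0, 0, -0.3, 0, -1], [0, 0, -0.15, 0, -1], [0, 0, -0.1, 0, -1], [0, 0, 0, 0, -1]],
  ],
)

```text
clock: 8.3
eef_pos: [0.4611, -0.2777, 0.0217]
tool_rot: [0.124, 0.992, 0.0, -0.0]
ft_force: [0.3, 0.3, -0.8]
grip_width: 0.0526
grasp_force: 45.1
```

Call:
apply_moves(
  targets=[
    [[-0.06, -0.06, -0.02, 0, -1], [0, 0, 0, 0, -1], [0, 0, 0, 0, 0.5], [0, 0, 0, 0, 0.5], [0, 0, 0, 0, 0.5], [0, 0, 0.2, 0, 0.65], [0, 0, 0.8, 0, 0.65], [0, 0, 1, 0, 0.65]],
  ],
)

```text
clock: 8.97
eef_pos: [0.4557, -0.279, 0.0996]
tool_rot: [0.124, 0.992, 0.002, -0.003]
ft_force: [1.1, -0.9, -0.5]
grip_width: 0.0704
grasp_force: 0.0
```

Call:
apply_moves(
  targets=[
    [[0.2, 0.4, 0.65, 0, 0.65], [0.45, 0.88, 0, 0, 0.65], [0.45, 0.88, 0, 0, 0.65], [0.45, 0.88, 0, 0, 0.65], [0.45, 0.88, 0, 0, 0.65], [0.45, 0.88, 0, 0, 0.65], [0.45, 0.88, 0, 0, 0.65], [0.45, 0.88, 0, 0, 0.65]],
  ],
)

```text
clock: 9.63
eef_pos: [0.5929, -0.0162, 0.1282]
tool_rot: [0.124, 0.992, 0.0, 0.001]
ft_force: [0.4, -0.2, 0.0]
grip_width: 0.0701
grasp_force: 0.0
```

```bash
python3 - <<'E'
from tins import *
o=get_obs();print(o["eef_pos"])
p,d=cam("top");q,_=cam("side");cv2.imwrite("pics/m4.png",np.vstack([cv2.resize(p[150:250,340:450],(440,300)),cv2.resize(q[170:220,320:400],(440,275))]))
print(sauc(d))
E
```

```text
[ 0.59285351 -0.01624592  0.12816156]
(((0.45821061730384827, -0.28129854798316956), (0.15566222369670868, 0.15645934641361237), 136.8679962158203), ((0.4581291675567627, -0.28116223216056824), 0.0795605331659317))
```

View pics/m4.png

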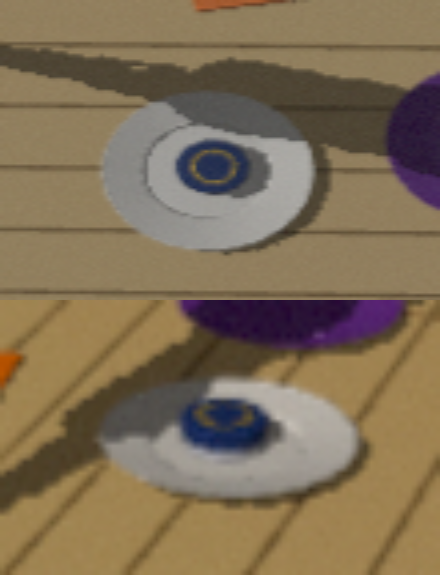

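The blue tin sits flat and near the middle of the saucer at zoomed (213,166). Next is the brown tin.

```bash
python3 - <<'E'
from tins import *
print(plane("top",393.25,205.3,.025))
E
```

```text
[ 0.46072929 -0.28404092  0.025     ]
```

Call:
apply_moves(
  targets=[
    [[0.4, 0.9, 0, 0, 0.65], [0, 0.03, -0.5, 0, 0.65], [0, 0, -0.7, 0, 0.65], [0, 0, -0.6, 0, 0.65], [0, 0, -0.5, 0, 0.65], [0, 0, -0.38, 0, 0.65], [0, 0, 0, 0, 0.65]],
  ],
)

```text
clock: 10.32
eef_pos: [0.605, 0.0184, 0.0166]
tool_rot: [0.124, 0.992, -0.001, -0.004]
ft_force: [-1.6, 0.6, -0.4]
grip_width: 0.0706
grasp_force: 0.0
```

Call:
apply_moves(
  targets=[
    [[0, 0, 0, 0, -1], [0, 0, 0, 0, -1], [0, 0, 0, 0, -1], [0, 0, 0, 0, -1], [0, 0, 0, 0, -1]],
  ],
)

```text
clock: 10.73
eef_pos: [0.609, 0.019, 0.0212]
tool_rot: [0.124, 0.992, 0.0, 0.001]
ft_force: [-0.0, 0.3, 3.3]
grip_width: 0.0519
grasp_force: 62.9
```

Call:
apply_moves(
  targets=[
    [[0, 0, 0.5, 0, -1], [0, 0, 1, 0, -1], [0, 0, 1, 0, -1], [-0.25, -0.53, 0, 0, -1], [-0.44, -0.88, 0, 0, -1], [-0.44, -0.88, 0, 0, -1], [-0.44, -0.88, 0, 0, -1], [-0.44, -0.88, 0, 0, -1]],
  ],
)

```text
clock: 11.4
eef_pos: [0.5269, -0.1441, 0.1205]
tool_rot: [0.124, 0.992, -0.0, 0.001]
ft_force: [0.5, 0.1, -0.1]
grip_width: 0.0522
grasp_force: 63.0
```

```bash
python3 - <<'E'
from tins import *
o=get_obs();print(o["eef_pos"],o["grip_width"],o["grasp_force"])
p,d=cam("top");print(sauc(d))
E
```

```text
[ 0.52694833 -0.14412482  0.12054454] 0.05220103505941734 62.9810893535614
(((0.4576791226863861, -0.28612270951271057), (0.1311330795288086, 0.14677129685878754), 76.19053649902344), ((0.45833131670951843, -0.2810954451560974), 0.07972566783428192))
```

Call:
apply_moves(
  targets=[
    [[-0.44, -0.88, 0, 0, -1], [-0.44, -0.88, 0, 0, -1], [-0.44, -0.88, 0, 0, -1], [-0.42, -0.84, 0, 0, -1], [0, 0, 0, 0, -1], [0, 0, 0, 0, -1]],
  ],
)

```text
clock: 11.95
eef_pos: [0.4574, -0.2839, 0.1203]
tool_rot: [0.126, 0.992, -0.0, 0.0]
ft_force: [0.0, 0.8, -0.3]
grip_width: 0.0519
grasp_force: 63.2
```

Call:
apply_moves(
  targets=[
    [[0.03, 0.05, -0.6, 0, -1], [0, 0, -0.6, 0, -1], [0, 0, -0.35, 0, -1], [0, 0, -0.2, 0, -1], [0, 0, -0.12, 0, -1], [0, 0, -0.06, 0, -1], [0, 0, -0.03, 0, -1], [0, 0, 0, 0, -1]],
  ],
)

```text
clock: 12.62
eef_pos: [0.4601, -0.2801, 0.0422]
tool_rot: [0.124, 0.992, -0.0, 0.001]
ft_force: [0.8, 0.6, -0.7]
grip_width: 0.0523
grasp_force: 63.2
```

Call:
apply_moves(
  targets=[
    [[0, 0, 0, 0, -1], [0, 0, 0, 0, -1], [0, 0, 0, 0, -1]],
  ],
)

```text
clock: 12.87
eef_pos: [0.4597, -0.2804, 0.0421]
tool_rot: [0.124, 0.992, -0.0, 0.001]
ft_force: [-0.3, -0.3, -0.6]
grip_width: 0.0519
grasp_force: 63.2
```

Call:
apply_moves(
  targets=[
    [[-0.02, -0.02, -0.03, 0, -1], [0, 0, 0, 0, -1], [0, 0, 0, 0, 0.4], [0, 0, 0, 0, 0.4], [0, 0, 0, 0, 0.4], [0, 0, 0.2, 0, 0.65], [0, 0, 0.8, 0, 0.65], [0, 0, 1, 0, 0.65]],
  ],
)

```text
clock: 13.53
eef_pos: [0.4562, -0.2795, 0.1186]
tool_rot: [0.124, 0.992, 0.002, -0.003]
ft_force: [1.7, -1.1, 0.9]
grip_width: 0.0706
grasp_force: 0.0
```

Call:
apply_moves(
  targets=[
    [[0.1, 0.4, 0.1, 0, 0.65], [0.3, 0.9, 0, 0, 0.65], [0.3, 0.95, 0, 0, 0.65], [0.3, 0.95, 0, 0, 0.65], [0.3, 0.95, 0, 0, 0.65], [0.3, 0.95, 0, 0, 0.65], [0.3, 0.95, 0, 0, 0.65], [0.3, 0.95, 0, 0, 0.65]],
  ],
)

```text
clock: 14.2
eef_pos: [0.547, 0.001, 0.1253]
tool_rot: [0.124, 0.992, 0.0, 0.001]
ft_force: [0.3, -0.2, 0.5]
grip_width: 0.0706
grasp_force: 0.0
```

```bash
python3 - <<'E'
from tins import *
o=get_obs();print(o["eef_pos"])
p,d=cam("top");q,_=cam("side");cv2.imwrite("pics/m5.png",np.vstack([cv2.resize(p[150:250,340:450],(440,400)),cv2.resize(q[160:220,320:400],(260,195))[:,:,:].repeat(1,0) if 0 else cv2.resize(q[170:220,320:400],(440,200))]))
print(sauc(d))
E
```

```text
[0.54701316 0.00098282 0.12526212]
(((0.4580515921115875, -0.281294047832489), (0.1554204523563385, 0.15650008618831635), 175.71035766601562), ((0.45792171359062195, -0.2814355194568634), 0.07976926118135452))
```

View pics/m5.png

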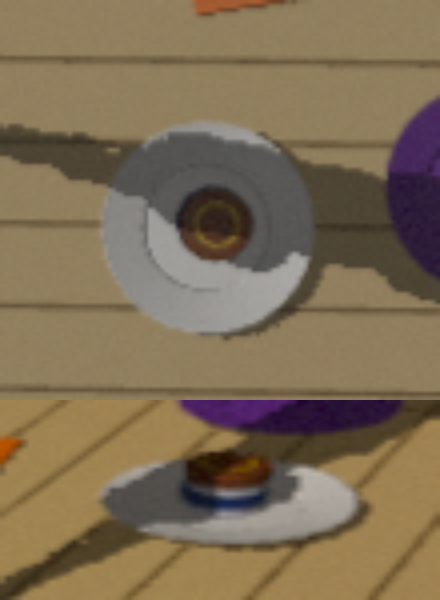

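Brown is neatly on blue; its top centre is at zoomed (215,222). Next is the black tin.

```bash
python3 - <<'E'
from tins import *
print(plane("top",393.75,205.5,.045))
E
```

```text
[ 0.45954668 -0.28260797  0.045     ]
```

Call:
apply_moves(
  targets=[
    [[0.12, 0.78, 0, 0, 0.65], [0, 0, -0.5, 0, 0.65], [0, 0, -0.7, 0, 0.65], [0, 0, -0.6, 0, 0.65], [0, 0, -0.5, 0, 0.65], [0, 0, -0.31, 0, 0.65], [0, 0, 0, 0, 0.65], [0, 0, 0, 0, 0.65]],
  ],
)

```text
clock: 14.97
eef_pos: [0.5509, 0.0298, 0.0198]
tool_rot: [0.125, 0.992, -0.0, -0.001]
ft_force: [-0.2, 0.7, 0.7]
grip_width: 0.0708
grasp_force: 0.0
```

Call:
apply_moves(
  targets=[
    [[0, 0, 0, 0, -1], [0, 0, 0, 0, -1], [0, 0, 0, 0, -1], [0, 0, 0, 0, -1], [0, 0, 0, 0, -1]],
  ],
)

```text
clock: 15.38
eef_pos: [0.553, 0.0301, 0.022]
tool_rot: [0.124, 0.992, 0.0, 0.002]
ft_force: [-0.1, -0.3, 6.1]
grip_width: 0.0521
grasp_force: 63.3
```

Call:
apply_moves(
  targets=[
    [[0, 0, 0.5, 0, -1], [0, 0, 1, 0, -1], [0, 0, 1, 0, -1], [-0.15, -0.5, 0, 0, -1], [-0.29, -0.95, 0, 0, -1], [-0.29, -0.95, 0, 0, -1], [-0.29, -0.95, 0, 0, -1], [-0.29, -0.95, 0, 0, -1]],
  ],
)

```text
clock: 16.05
eef_pos: [0.4983, -0.1431, 0.1206]
tool_rot: [0.124, 0.992, -0.0, 0.0]
ft_force: [1.2, -1.3, -1.2]
grip_width: 0.052
grasp_force: 62.9
```

```bash
python3 - <<'E'
from tins import *
o=get_obs();print(o["eef_pos"],o["grip_width"],o["grasp_force"])
p,d=cam("top");print(sauc(d)[1]); cv2.imwrite("pics/x.png",p)
E
```

```text
[ 0.4982842  -0.14306584  0.12056995] 0.051956621824820554 62.88442254066467
((0.45790091156959534, -0.2817095220088959), 0.07970105111598969)
```

Call:
apply_moves(
  targets=[
    [[-0.29, -0.95, 0, 0, -1], [-0.29, -0.95, 0, 0, -1], [-0.29, -0.95, 0, 0, -1], [-0.19, -0.58, 0, 0, -1], [0, 0, 0, 0, -1], [0, 0, 0, 0, -1]],
  ],
)

```text
clock: 16.6
eef_pos: [0.456, -0.2801, 0.1201]
tool_rot: [0.126, 0.992, 0.0, 0.0]
ft_force: [-0.1, 0.2, -1.0]
grip_width: 0.0522
grasp_force: 63.1
```

Call:
apply_moves(
  targets=[
    [[0.05, -0.02, -0.5, 0, -1], [0, 0, -0.4, 0, -1], [0, 0, -0.25, 0, -1], [0, 0, -0.15, 0, -1], [0, 0, -0.08, 0, -1], [0, 0, -0.05, 0, -1], [0, 0, -0.02, 0, -1], [0, 0, 0, 0, -1]],
  ],
)

```text
clock: 17.27
eef_pos: [0.459, -0.2797, 0.0624]
tool_rot: [0.124, 0.992, -0.0, 0.0]
ft_force: [-0.3, -0.7, -0.3]
grip_width: 0.0522
grasp_force: 63.1
```

Call:
apply_moves(
  targets=[
    [[0, 0, 0, 0, -1], [0, 0, 0, 0, -1]],
  ],
)

```text
clock: 17.43
eef_pos: [0.4589, -0.28, 0.0625]
tool_rot: [0.124, 0.992, -0.0, 0.001]
ft_force: [-0.0, 0.2, -0.2]
grip_width: 0.0521
grasp_force: 63.1
```

Call:
apply_moves(
  targets=[
    [[0, -0.02, -0.03, 0, -1], [0, 0, 0, 0, -1], [0, 0, 0, 0, 0.4], [0, 0, 0, 0, 0.4], [0, 0, 0, 0, 0.4], [0, 0, 0.2, 0, 0.65], [0, 0, 0.6, 0, 0.65], [0, 0, 0.7, 0, 0.65]],
  ],
)

```text
clock: 18.1
eef_pos: [0.457, -0.2796, 0.12]
tool_rot: [0.124, 0.992, 0.001, -0.002]
ft_force: [0.6, -0.6, 1.0]
grip_width: 0.0705
grasp_force: 0.0
```

Call:
apply_moves(
  targets=[
    [[0.05, 0.4, 0.2, 0, 0.65], [0.1, 0.97, 0, 0, 0.65], [0.1, 0.97, 0, 0, 0.65], [0.1, 0.97, 0, 0, 0.65], [0.1, 0.97, 0, 0, 0.65], [0.1, 0.97, 0, 0, 0.65], [0.1, 0.97, 0, 0, 0.65], [0.1, 0.97, 0, 0, 0.65]],
  ],
)

```text
clock: 18.77
eef_pos: [0.4886, 0.0089, 0.1296]
tool_rot: [0.124, 0.992, 0.0, 0.001]
ft_force: [0.7, -0.2, -0.0]
grip_width: 0.0703
grasp_force: 0.0
```

```bash
python3 - <<'E'
from tins import *
o=get_obs();print(o["eef_pos"])
p,d=cam("top");q,_=cam("side");cv2.imwrite("pics/m6.png",np.vstack([cv2.resize(p[150:250,340:450],(440,400)),cv2.resize(q[170:220,320:400],(440,200))]))
print(sauc(d)[1])
E
```

```text
[0.48863035 0.00888413 0.12961665]
((0.4581291675567627, -0.28116223216056824), 0.0795605331659317)
```

View pics/m6.png

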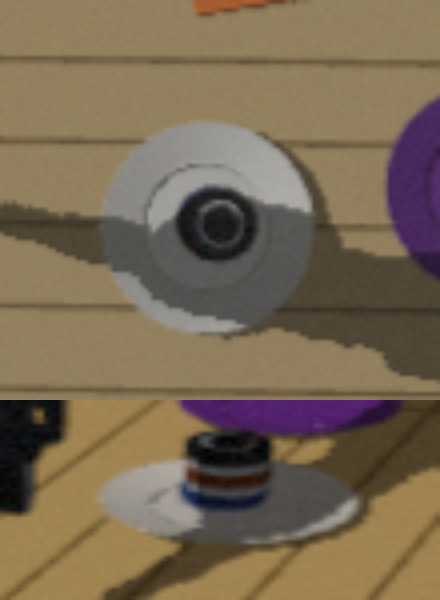

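Call:
apply_moves(
  targets=[
    [[0.12, 0.87, 0, 0, 0.65], [0, 0, -0.5, 0, 0.65], [0, 0, -0.7, 0, 0.65], [0, 0, -0.6, 0, 0.65], [0, 0, -0.55, 0, 0.65], [0, 0, -0.35, 0, 0.65], [0, 0, 0, 0, 0.65], [0, 0, 0, 0, 0.65]],
  ],
)

```text
clock: 19.53
eef_pos: [0.4931, 0.0413, 0.0208]
tool_rot: [0.125, 0.992, -0.0, -0.001]
ft_force: [-0.2, 0.3, 0.8]
grip_width: 0.0702
grasp_force: 0.0
```

Call:
apply_moves(
  targets=[
    [[0, 0, 0, 0, -1], [0, 0, 0, 0, -1], [0, 0, 0, 0, -1], [0, 0, 0, 0, -1], [0, 0, 0, 0, -1]],
  ],
)

```text
clock: 19.95
eef_pos: [0.4947, 0.0417, 0.0225]
tool_rot: [0.124, 0.992, 0.0, 0.002]
ft_force: [-1.8, -1.3, 6.2]
grip_width: 0.0522
grasp_force: 62.9
```

Call:
apply_moves(
  targets=[
    [[0, 0, 0.5, 0, -1], [0, 0, 1, 0, -1], [0, 0, 1, 0, -1], [-0.1, -0.55, 0.2, 0, -1], [-0.11, -0.97, 0, 0, -1], [-0.11, -0.97, 0, 0, -1], [-0.11, -0.97, 0, 0, -1], [-0.11, -0.97, 0, 0, -1]],
  ],
)

```text
clock: 20.62
eef_pos: [0.4714, -0.1368, 0.1296]
tool_rot: [0.124, 0.992, -0.0, 0.001]
ft_force: [0.8, 0.2, -1.0]
grip_width: 0.052
grasp_force: 62.7
```

```bash
python3 - <<'E'
from tins import *
o=get_obs();print(o["eef_pos"],o["grip_width"],o["grasp_force"])
p,d=cam("top");print(sauc(d)[1])
E
```

```text
[ 0.47141932 -0.13683392  0.12961677] 0.05199011875775866 62.734808921813965
((0.45777350664138794, -0.2820480763912201), 0.07986652106046677)
```

Call:
apply_moves(
  targets=[
    [[-0.11, -0.97, 0, 0, -1], [-0.11, -0.97, 0, 0, -1], [-0.11, -0.97, 0, 0, -1], [-0.11, -0.71, 0, 0, -1], [0, 0, 0, 0, -1], [0, 0, 0, 0, -1]],
  ],
)

```text
clock: 21.17
eef_pos: [0.4537, -0.2814, 0.1289]
tool_rot: [0.126, 0.992, 0.0, 0.0]
ft_force: [0.4, 1.2, -0.6]
grip_width: 0.0518
grasp_force: 63.0
```

Call:
apply_moves(
  targets=[
    [[0.08, 0, -0.4, 0, -1], [0, 0, -0.3, 0, -1], [0, 0, -0.2, 0, -1], [0, 0, -0.12, 0, -1], [0, 0, -0.07, 0, -1], [0, 0, -0.04, 0, -1], [0, 0, 0, 0, -1], [0, 0, 0, 0, -1]],
  ],
)

```text
clock: 21.83
eef_pos: [0.4577, -0.2801, 0.084]
tool_rot: [0.124, 0.992, -0.0, 0.0]
ft_force: [-0.1, -0.4, -0.9]
grip_width: 0.0522
grasp_force: 63.0
```

Call:
apply_moves(
  targets=[
    [[0, 0, 0, 0, -1], [0, 0, 0, 0, -1]],
  ],
)

```text
clock: 22.0
eef_pos: [0.4576, -0.2803, 0.084]
tool_rot: [0.124, 0.992, -0.0, 0.0]
ft_force: [-0.7, -0.3, -0.6]
grip_width: 0.0521
grasp_force: 63.0
```

Call:
apply_moves(
  targets=[
    [[0.02, -0.02, -0.04, 0, -1], [0, 0, 0, 0, -1], [0, 0, 0, 0, 0.4], [0, 0, 0, 0, 0.4], [0, 0, 0, 0, 0.4], [0, 0, 0.2, 0, 0.65], [0, 0, 0.6, 0, 0.65], [0, 0, 0.7, 0, 0.65]],
  ],
)

```text
clock: 22.67
eef_pos: [0.4567, -0.28, 0.1412]
tool_rot: [0.124, 0.992, 0.001, -0.002]
ft_force: [1.3, -0.6, 0.4]
grip_width: 0.0703
grasp_force: 0.0
```

Call:
apply_moves(
  targets=[
    [[-0.2, 0.4, 0.5, 0, -1], [-0.4, 0.9, 0, 0, -1], [-0.4, 0.9, 0, 0, -1], [-0.4, 0.9, 0, 0, -1], [-0.4, 0.9, 0, 0, -1], [0, 0.9, 0, 0, -1], [0, 0.9, 0, 0, -1], [0, 0.9, 0, 0, -1]],
  ],
)

```text
clock: 23.33
eef_pos: [0.3858, -0.0115, 0.1629]
tool_rot: [0.125, 0.992, 0.0, 0.001]
ft_force: [0.6, -0.7, -0.3]
grip_width: 0.0001
grasp_force: 0.0
```

```bash
python3 - <<'E'
from tins import *
o=get_obs();print(o["eef_pos"])
p,d=cam("top");q,_=cam("side");a=cv2.resize(p[150:250,340:450],(440,400));b=cv2.resize(q[155:220,320:400],(320,260));b=cv2.copyMakeBorder(b,0,140,0,0,cv2.BORDER_CONSTANT)
cv2.imwrite("pics/m7.png",np.hstack([a,b]));cv2.imwrite("pics/top7.png",p);np.save("top7.npy",d)
print(sauc(d)[1]); 
E
```

```text
[ 0.38583111 -0.01151379  0.16294437]
((0.4581291675567627, -0.28116223216056824), 0.0795605331659317)
```

View pics/m7.png

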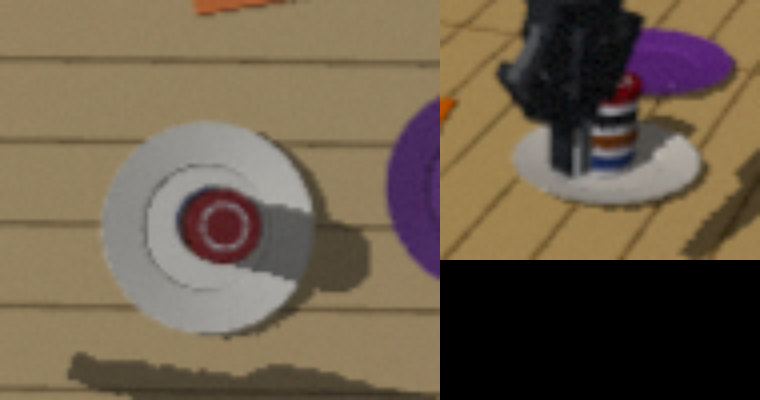

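The stack of four stands on the saucer, with the red top centre at zoomed (223,225). Next: red's offset from the saucer's centre, and the box and lid headings.

```bash
python3 - <<'E'
from tins import *
print(plane("top",395.75,206.25,.085))
p=cv2.imread("pics/top7.png")
cv2.imwrite("pics/b7.png",cv2.resize(p[90:250,150:350],(800,640))[:600])
E
```

```text
[ 0.4562861  -0.28242266  0.085     ]
```

View pics/b7.png

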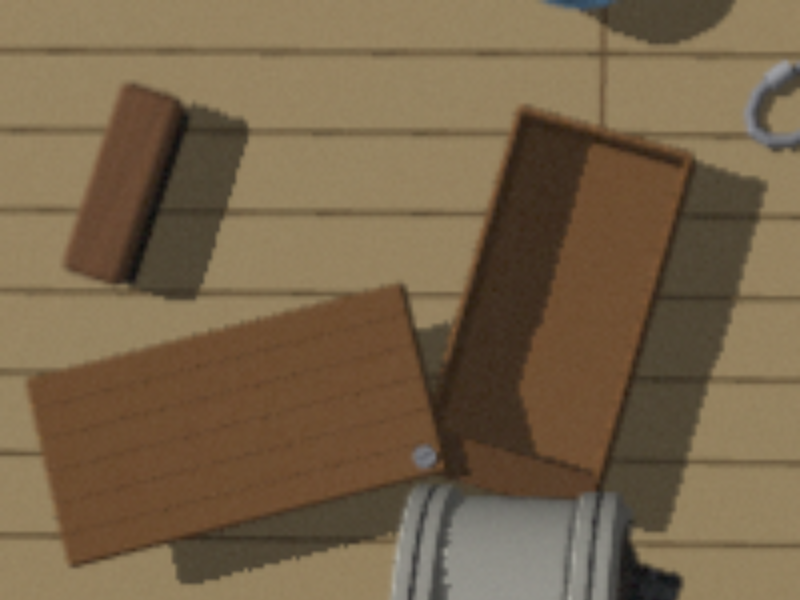

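The brush is untouched. The lid's corners are (28,380), (402,286), (440,470) and (72,565), the pin is at (424,457), and the box far corners are (521,107) and (692,158).

```bash
python3 - <<'E'
from tins import *
g=lambda u,v,z:plane("top",u/4+150,v/4+90,z)[:2]
ang=lambda a,b:np.degrees(np.arctan2(b[1]-a[1],b[0]-a[0]))
A,B=g(521,107,.048),g(692,158,.048);C=g(600,485,.048);L=g(440,400,.048)
print(A,B,C,"left",ang(L,A),"right",ang(C,B),"far",ang(B,A)-90,np.linalg.norm(A-B))
l=[g(*x,.063) for x in[(28,380),(402,286),(440,470),(72,565)]]
print([x.round(4) for x in l],ang(l[1],l[0]),ang(l[2],l[3]),"pin",g(424,457,.066))
a=np.radians(-13.9);u=np.array([np.cos(a),np.sin(a)]);v=np.array([-u[1],u[0]])
print("pin from far-left corner",A-269*u*.001-.011*v)
E
```

```text
[0.71700131 0.05349756] [ 0.68029425 -0.0731987 ] [ 0.43913692 -0.00951663] left -14.252964428839295 right -14.792349975860358 far -16.157619954372066 0.13190659152028283
[array([0.5096, 0.4075]), array([0.5813, 0.1355]), array([0.4482, 0.105 ]), array([0.3759, 0.3709])] 104.75690677489645 105.2138617100886 pin [0.45732649 0.1162301 ]
pin from far-left corner [0.45323607 0.10744102]
```

Call:
apply_moves(
  targets=[
    [[-0.06, 0.87, 0, 0, -1], [-0.06, 0.87, 0, 0, -1], [-0.06, 0.87, 0, 0, -1], [-0.06, 0.87, 0, 0, -1], [-0.06, 0.87, 0, 0, -1], [-0.06, 0.87, 0, 0, -1], [-0.06, 0.87, 0, 0, -1], [-0.06, 0.87, 0, 0, -1]],
  ],
)

```text
clock: 24.1
eef_pos: [0.3672, 0.2668, 0.1626]
tool_rot: [0.125, 0.992, 0.0, 0.001]
ft_force: [-0.1, -0.0, -0.4]
grip_width: 0.0003
grasp_force: 0.0
```

Call:
apply_moves(
  targets=[
    [[0, 0, 0, 0, -1], [0, 0, -0.7, 0, -1], [0, 0, -0.7, 0, -1], [0, 0, -0.5, 0, -1], [0, 0, -0.25, 0, -1], [0, 0, -0.1, 0, -1], [0, 0, 0, 0, -1]],
  ],
)

```text
clock: 24.68
eef_pos: [0.3669, 0.2645, 0.0713]
tool_rot: [0.125, 0.992, -0.001, -0.001]
ft_force: [0.3, -0.9, -0.3]
grip_width: -0.0001
grasp_force: 0.0
```

```bash
python3 - <<'E'
import numpy as np
a=np.radians(np.linspace(121.2,9,25));P=.1737*np.c_[np.cos(a),np.sin(a)]/.04
print(np.round(np.diff(P,axis=0),2).tolist())
E
```

```text
[[0.31, 0.17], [0.32, 0.15], [0.33, 0.12], [0.34, 0.09], [0.35, 0.06], [0.35, 0.03], [0.35, 0.01], [0.35, -0.02], [0.35, -0.05], [0.34, -0.08], [0.34, -0.11], [0.33, -0.14], [0.31, -0.16], [0.3, -0.19], [0.28, -0.21], [0.27, -0.23], [0.25, -0.25], [0.22, -0.27], [0.2, -0.29], [0.18, -0.31], [0.15, -0.32], [0.13, -0.33], [0.1, -0.34], [0.07, -0.35]]
```

Call:
apply_moves(
  targets=[
    [[0.31, 0.17, 0.03, 0, -1], [0.32, 0.15, 0, 0, -1], [0.33, 0.12, 0, 0, -1], [0.34, 0.09, 0, 0, -1], [0.35, 0.06, 0, 0, -1], [0.35, 0.03, 0, 0, -1], [0.35, 0.01, 0, 0, -1], [0.35, -0.02, 0, 0, -1]],
  ],
)

```text
clock: 25.35
eef_pos: [0.4759, 0.2897, 0.0744]
tool_rot: [0.124, 0.992, 0.0, 0.0]
ft_force: [-0.9, -1.1, 0.3]
grip_width: 0.0001
grasp_force: 0.7
```

Call:
apply_moves(
  targets=[
    [[0.35, -0.05, 0, 0, -1], [0.34, -0.08, 0, 0, -1], [0.34, -0.11, 0, 0, -1], [0.33, -0.14, 0, 0, -1], [0.31, -0.16, 0, 0, -1], [0.3, -0.19, 0, 0, -1], [0.28, -0.21, 0, 0, -1], [0.27, -0.23, 0, 0, -1]],
  ],
)

```text
clock: 26.02
eef_pos: [0.5769, 0.2424, 0.0739]
tool_rot: [0.124, 0.992, 0.0, 0.0]
ft_force: [-1.5, 0.2, 0.2]
grip_width: -0.0001
grasp_force: 0.7
```

Call:
apply_moves(
  targets=[
    [[0.25, -0.25, 0, 0, -1], [0.22, -0.27, 0, 0, -1], [0.2, -0.29, 0, 0, -1], [0.18, -0.31, 0, 0, -1], [0.15, -0.32, 0, 0, -1], [0.13, -0.33, 0, 0, -1], [0.1, -0.34, 0, 0, -1], [0.07, -0.35, 0, 0, -1]],
  ],
)

```text
clock: 26.68
eef_pos: [0.6284, 0.1434, 0.0735]
tool_rot: [0.124, 0.992, 0.0, 0.0]
ft_force: [-1.5, 1.4, 3.2]
grip_width: 0.0003
grasp_force: 2.0
```

```bash
python3 - <<'E'
from tins import *
o=get_obs();print(o["eef_pos"],o["ft_force"])
p,d=cam("top");cv2.imwrite("pics/b8.png",cv2.resize(p[90:250,230:430],(800,640))[:600]);np.save("top8.npy",d);print(sauc(d)[1])
E
```

```text
[0.62835326 0.14339583 0.07351975] [-1.54300538  1.41621425  3.22053419]
((0.4581291675567627, -0.28116223216056824), 0.0795605331659317)
```

View pics/b8.png

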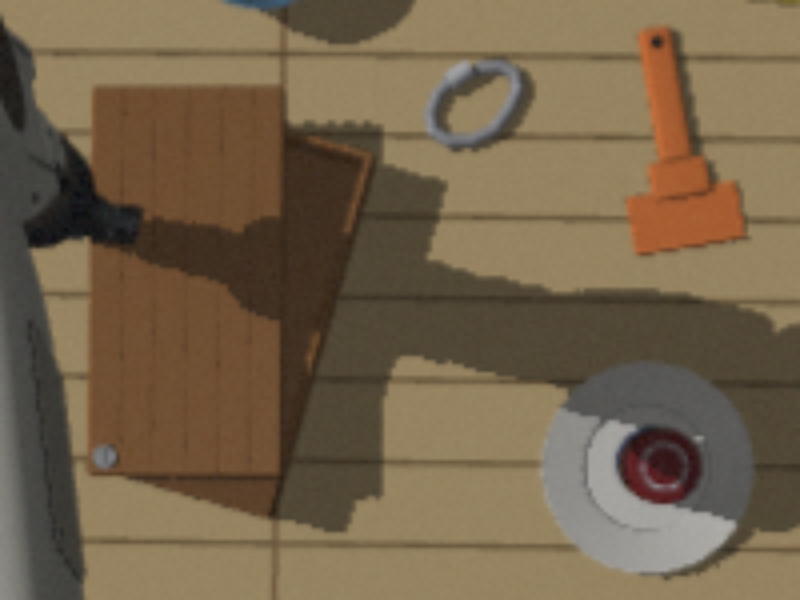

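The lid is turning back and is still ahead of square: its right edge runs (281,475)–(283,87) while the box's right wall runs (272,517)–(372,152). The stack is intact.

```bash
python3 - <<'E'
from tins import *
g=lambda u,v,z:plane("top",u/4+230,v/4+90,z)[:2]
ang=lambda a,b:np.degrees(np.arctan2(b[1]-a[1],b[0]-a[0]))
C,B,N=g(272,517,.048),g(373,152,.048),g(120,478,.048)
print("box",C,B,ang(C,B),np.linalg.norm(B-C),"near",ang(C,N)-90)
print("lid",ang(g(281,475,.063),g(283,87,.063)),ang(g(90,472,.063),g(93,87,.063)),"pin",g(104,456,.066))
pin=g(104,456,.066)
for X,l in((C,(-11,-125)),(B,(269,-125))): print("heading from pin",(ang(pin,X)-np.degrees(np.arctan2(l[1],l[0]))+180)%360-180,np.linalg.norm(X-pin),np.hypot(*l))
E
```

```text
box [ 0.41577501 -0.00406856] [ 0.68475881 -0.07387174] -14.547754307611704 0.2778934542936959 near -13.555353239264278
lid 0.6654417548121274 0.8520559683998842 pin [0.45804637 0.11624549]
heading from pin -14.329437485475012 0.1275238782230287 125.4830665866913
heading from pin -15.059089843141152 0.2958768198484765 296.62434155004877
```

Call:
apply_moves(
  targets=[
    [[0.03, -0.2, 0, 0, -1], [0.02, -0.2, 0, 0, -1], [0.0, -0.2, 0, 0, -1], [0, -0.15, 0, 0, -1], [0, -0.1, 0, 0, -1], [0, 0, 0, 0, -1], [0, 0, 0, 0, -1]],
  ],
)

```text
clock: 27.32
eef_pos: [0.6297, 0.1097, 0.0735]
tool_rot: [0.124, 0.992, -0.001, 0.0]
ft_force: [-1.4, -0.6, 5.3]
grip_width: 0.0004
grasp_force: 2.8
```

```bash
cat >> tins.py <<'E'
def lidang(d,pin=(.4575,.1162)):
    # fit the lid's right and left long edges from the height mask, per image row
    P=cloud("top",d);m=(P[...,2]>.056)&(P[...,2]<.072);out=[]
    for u0,u1 in((240,345),):
        R_=[];
        for v in range(125,200):
            us=np.where(m[v,u0:u1])[0]
            if len(us)>20: R_.append(plane("top",us[-1]+u0+.5,v,.063)[:2])
        R_=np.array(R_); vx,vy,_,_=cv2.fitLine(R_.astype(np.float32),cv2.DIST_HUBER,0,.01,.01).ravel()
        out.append((np.degrees(np.arctan(vy/vx)),len(R_)))
    return out
E
python3 - <<'E'
from tins import *
o=get_obs();print(o["eef_pos"],o["ft_force"])
print(lidang(np.load("top0.npy")),lidang(np.load("top8.npy")))
p,d=cam("top");print(lidang(d))
E
```

```text
[0.62973573 0.10966866 0.07349819] [-1.37331077 -0.58704611  5.34836876]
[(np.float32(-10.834295), 75)] [(np.float32(0.9529712), 75)]
[(np.float32(-10.651905), 75)]
```

Call:
apply_moves(
  targets=[
    [[0, -0.1, 0, 0, -1], [-0.01, -0.1, 0, 0, -1], [-0.01, -0.06, 0, 0, -1], [0, -0.03, 0, 0, -1], [0, 0, 0, 0, -1], [0, 0, 0, 0, -1]],
  ],
)

```text
clock: 27.87
eef_pos: [0.6288, 0.0988, 0.0735]
tool_rot: [0.124, 0.992, -0.0, 0.0]
ft_force: [-2.2, -0.0, 5.6]
grip_width: -0.0001
grasp_force: 2.9
```

```bash
python3 - <<'E'
from tins import *
o=get_obs();print(o["eef_pos"],o["ft_force"])
p,d=cam("top");print(lidang(d))
E
```

```text
[0.62877972 0.09880915 0.07346741] [-2.22704901 -0.03818881  5.61716334]
[(np.float32(-14.073836), 75)]
```

Call:
apply_moves(
  targets=[
    [[0.1, 0.4, 0, 0, -1], [0.1, 0.4, 0, 0, -1], [0, 0, 1, 0, -1], [0, 0, 1, 0, -1], [-0.9, 0.2, 0, 0, -1], [-0.9, 0.3, 0, 0, -1], [-0.9, 0.3, 0, 0, -1], [-0.9, 0.3, 0, 0, -1]],
  ],
)

```text
clock: 28.58
eef_pos: [0.4916, 0.1754, 0.1525]
tool_rot: [0.124, 0.992, -0.0, 0.0]
ft_force: [0.1, 1.0, -0.9]
grip_width: -0.0003
grasp_force: 0.0
```

Call:
apply_moves(
  targets=[
    [[-0.9, 0.3, 0, 0, -1], [-0.9, 0.3, 0, 0, -1], [-0.9, 0.3, 0, 0, -1], [-0.5, 0.3, 0, 0, -1], [0, 0, 0, 0, -1]],
  ],
)

```text
clock: 29.0
eef_pos: [0.3607, 0.2239, 0.1524]
tool_rot: [0.122, 0.993, -0.001, -0.001]
ft_force: [1.3, -1.3, 0.2]
grip_width: 0.0004
grasp_force: 0.0
```

```bash
python3 - <<'E'
from tins import *
p,d=cam("top");q,_=cam("side");print(lidang(d),sauc(d)[1],get_obs()["eef_pos"])
a=cv2.resize(p[100:230,235:345],(440,520));b=cv2.resize(q[140:280,215:395],(360,280));b=cv2.copyMakeBorder(b,0,240,0,0,cv2.BORDER_CONSTANT)
cv2.imwrite("pics/m9.png",np.hstack([a,b]));cv2.imwrite("pics/top9.png",p);cv2.imwrite("pics/side9.png",q)
print(lidrect(d,box=(95,240,235,345)))
E
```

```text
[(np.float32(-5.5100207), 75)] ((0.45802733302116394, -0.2811063528060913), 0.07967603951692581) [0.36465399 0.22364375 0.15302072]
((0.5819801092147827, 0.04722771793603897), (0.14208455383777618, 0.28522631525993347), 84.60981750488281)
```

View pics/m9.png

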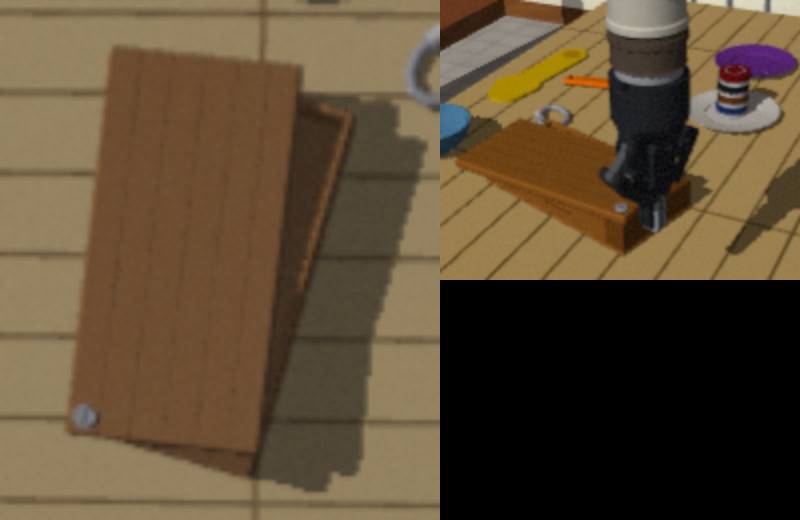

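The lid was dragged back to about −5.5°, because the fingertip had caught on its top edge. I'll push it again with the fingers lower, alongside the box, so their sides bear on the edge.

Call:
apply_moves(
  targets=[
    [[0.83, -0.2, 0, 0, -1], [0.83, -0.2, 0, 0, -1], [0.83, -0.2, 0, 0, -1], [0.83, -0.2, 0, 0, -1], [0.83, -0.2, 0, 0, -1], [0.83, -0.2, 0, 0, -1], [0.83, -0.2, 0, 0, -1], [0.83, -0.2, 0, 0, -1]],
  ],
)

```text
clock: 29.77
eef_pos: [0.6334, 0.1571, 0.152]
tool_rot: [0.125, 0.992, -0.0, 0.0]
ft_force: [0.7, -0.5, -0.4]
grip_width: -0.0001
grasp_force: 0.0
```

Call:
apply_moves(
  targets=[
    [[0, 0, -0.6, 0, -1], [0, 0, -0.7, 0, -1], [0, 0, -0.5, 0, -1], [0, 0, -0.3, 0, -1], [0, 0, -0.2, 0, -1], [0, 0, 0, 0, -1], [0, 0, 0, 0, -1]],
  ],
)

```text
clock: 30.35
eef_pos: [0.6312, 0.1589, 0.0614]
tool_rot: [0.124, 0.992, 0.0, 0.0]
ft_force: [-0.0, 0.4, -0.1]
grip_width: 0.0001
grasp_force: 0.0
```

Push about 40 mm, then measure.

Call:
apply_moves(
  targets=[
    [[0, -0.25, 0, 0, -1], [0, -0.25, 0, 0, -1], [0, -0.2, 0, 0, -1], [0, -0.15, 0, 0, -1], [0, -0.1, 0, 0, -1], [0, 0, 0, 0, -1], [0, 0, 0, 0, -1]],
  ],
)

```text
clock: 30.93
eef_pos: [0.6306, 0.1205, 0.0613]
tool_rot: [0.125, 0.992, -0.0, 0.0]
ft_force: [-0.4, 0.3, 0.9]
grip_width: 0.0002
grasp_force: 0.0
```

```bash
python3 - <<'E'
from tins import *
o=get_obs();print(o["eef_pos"],o["ft_force"])
p,d=cam("top");print(lidang(d))
E
```

```text
[0.63058723 0.12049549 0.06132314] [-0.40570228  0.30563207  0.91009447]
[(np.float32(-9.281782), 75)]
```

Call:
apply_moves(
  targets=[
    [[0, -0.12, 0, 0, -1], [0, -0.1, 0, 0, -1], [0, -0.07, 0, 0, -1], [-0.01, -0.05, 0, 0, -1], [0, 0, 0, 0, -1], [0, 0, 0, 0, -1]],
  ],
)

```text
clock: 31.48
eef_pos: [0.6302, 0.1071, 0.061]
tool_rot: [0.124, 0.992, -0.0, 0.0]
ft_force: [0.6, 0.2, 0.4]
grip_width: -0.0
grasp_force: 0.0
```

```bash
python3 - <<'E'
from tins import *
o=get_obs();print(o["eef_pos"],o["ft_force"])
p,d=cam("top");print(lidang(d))
E
```

```text
[0.63017057 0.10706942 0.06104937] [0.5926468  0.24624909 0.40048063]
[(np.float32(-13.141072), 75)]
```

Call:
apply_moves(
  targets=[
    [[0, -0.06, 0, 0, -1], [0, -0.05, 0, 0, -1], [0, 0, 0, 0, -1], [0, 0, 0, 0, -1], [0.05, 0.2, 0, 0, -1], [0.1, 0.4, 0, 0, -1], [0.1, 0.4, 0, 0, -1], [0, 0.3, 0.5, 0, -1]],
  ],
)

```text
clock: 32.2
eef_pos: [0.6383, 0.1572, 0.077]
tool_rot: [0.124, 0.992, -0.001, -0.003]
ft_force: [-1.1, 0.1, -1.2]
grip_width: -0.0002
grasp_force: 0.0
```

Call:
apply_moves(
  targets=[
    [[0, 0, 1, 0, -1], [0, 0, 1, 0, -1], [-0.8, 0.3, 0, 0, -1], [-0.9, 0.3, 0, 0, -1], [-0.9, 0.3, 0, 0, -1], [-0.9, 0.3, 0, 0, -1], [-0.9, 0.3, 0, 0, -1], [-0.9, 0.2, 0, 0, -1]],
  ],
)

```text
clock: 32.87
eef_pos: [0.4266, 0.2256, 0.1615]
tool_rot: [0.123, 0.992, 0.001, 0.0]
ft_force: [-0.1, 0.9, 0.7]
grip_width: -0.0001
grasp_force: 0.0
```

```bash
python3 - <<'E'
from tins import *
p,d=cam("top");q,_=cam("side");print(lidang(d),sauc(d)[1],get_obs()["eef_pos"])
a=cv2.resize(p[100:230,235:345],(440,520));b=cv2.resize(q[140:280,215:395],(360,280));c=cv2.resize(p[155:255,345:445],(240,240));c=cv2.copyMakeBorder(c,0,0,0,120,cv2.BORDER_CONSTANT)
cv2.imwrite("pics/m10.png",np.hstack([a,np.vstack([b,c])]))
print(lidrect(d,box=(95,240,235,345)))
E
```

```text
[(np.float32(-14.534157), 75)] ((0.45792028307914734, -0.2814391255378723), 0.07977233082056046) [0.42220033 0.22470168 0.1607279 ]
((0.56932133436203, 0.028483472764492035), (0.14202111959457397, 0.2851472496986389), 75.34371948242188)
```

View pics/m10.png

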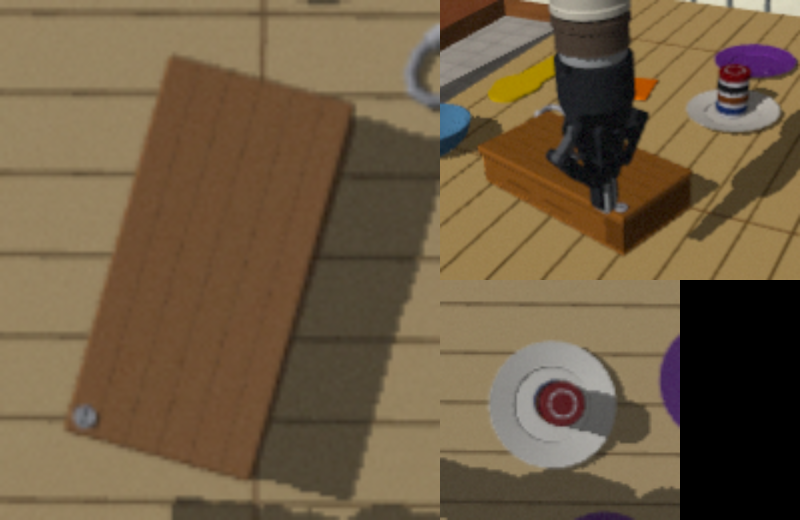

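The lid is square over the box at −14.5°, matching the box heading. The stack is intact and centred, and the arm is clear, so I'm handing in.

```bash
python3 -c "
from h import *
print(order.job_done())"
```

```text
the job is handed in; nothing more can be done
None
```

The job is handed in, with no verdict shown: all four tins are stacked upright and measured within about 5 mm of the white saucer's centre, the lid is back within my roughly 0.6° (0.01 rad) measuring error of square, and I saw no shift of the scraper, carabiner or brush.

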